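# Park a washed texture roller at the top of the drip rack

## Robot

A 6-joint arm with a two-finger parallel gripper is mounted at the origin on the work surface. World frame = base frame: x ahead of the robot, y to its left, z up, the work surface at z = 0. Lengths are in mm, angles in degrees, forces in N, time in s.
With the tool pointing down it reaches from about 425 to 1125 mm from the base axis. Payload 14.9 kg.
Tool frame: the origin (TCP) lies midway between the tips of the shut fingers; the grasp point (between the pads) lies 19 mm behind it (robot.hold_point_z is the distance from the TCP to the grasp point, in mm); z points along the fingers, y is the line along which they close (so a half turn about z gives the same grasp; the last joint's range is limited). The gripper opens to 91 mm and grips with 3 to 60 N. Pads are 32 mm wide; open, the fingers measure 118 mm over their backs; the gripper's body (76 mm by 178 mm) begins 60 mm behind the grasp point.
Start: joints at [69.082, 21.709, 99.362, -0, 58.929, -1.908], TCP at [228.029, 661.831, 213.932] pointing down, gripper open.
Joint ranges: [-158.91, 158.91], [-42.39, 125.64], [0.06, 152.35], [-60.88, 240.88], [17.5, 164.5], [-176.32, 176.32]. Speed limits (degrees/s): [108.29, 108.29, 136.94, 180, 180, 180].

## Interface

Orientations are given as a 3x3 rotation matrix whose columns are the frame's x, y, z axes.
In Python, from bench import robot gives the robot as it stands. The module is installed in compiled form; this text tells all that it offers.
- The arm moves only by the tool move_arm, never from a script. Its argument "increments" is a list of rows, each an object with "twist": the turn, a rotation vector about the tool's x, y, z in rad, a list of three; "xyz": the shift along the tool's x, y, z in m, a list of three; "jaw": the finger opening in m, from 0 to 0.0912. In form: [{"twist": [rx, ry, rz], "xyz": [tx, ty, tz], "jaw": jaw}, ...]. A call has 1 to 12 rows; each row shifts and turns the commanded pose from where the row before left it, along the tool's axes as they then stand; what a row does not reach is not made up. A row lasts 1/12 s, in which the tool goes at most 41.7 mm and 7.16 degrees, less where a joint would pass 70% of its speed; a pose out of reach is approached as far as the arm can. A call with a gripper value outside its range is refused whole. The fingers move at their own pace and stop on an object; "newtons" is the grip in N (left out, the last holds). Time passes only in rows, so rows that do not move let the fingers close. It gives the time, the measured TCP pose, the force, the opening and the grip force at its end, in the units of the state.
- robot.read_state(): the state, without advancing time (a new reading comes with each control period).
- robot.snapshot(name): name is "scene" or "top"; returns a dict with "color" (400x640x3 uint8, red, green, blue), "fx", "fy", "cx", "cy" (pixels), "position" and "attitude" of the camera in the world. Camera axes: x right, y up, looking along -z (the intrinsics and any distortion apply to the point x, -y, -z); pixel columns grow to the right and rows downward; lengths in mm; the calibration is good to about 2 mm. A picture is of the moment at which its call begins. There is no depth.
- robot.sign_off(): hands the job in; it is judged then, once.
The state is a dict: "time": time; "joint_pos": joint angles; "joint_velocities": joint speeds; "joint_torque": joint torques, N m; "tcp_pos": TCP position; "tool_rot": TCP orientation; "wrist_force": force on the tool from outside, world axes, zero at the start; "wrist_torque": the same for the moment, N m; "width": finger opening in mm; "grasp_force": force on a finger pad.
Only numpy, scipy, OpenCV 4.12 (cv2) and the standard library are available. Lean on these libraries where they do the work, as an engineer would, in place of code of your own. Each camera call takes 0.05 s, during which the arm holds its last target. There are 200 camera calls.

## Task

Two washed clay-texture rollers lie at the bottom of the two sloped gutters of the wooden drip rack. With the fingertips, push the thicker roller up along its own gutter and over the crest, so that it settles in the dip against the end board and cannot roll back; do not pick it up. Leave the thinner roller lying where it is at the bottom, and do not disturb the other things on the table.

Things in the scene. Friction and masses are not known exactly. Their poses are not given: they have to be found in the camera images.
- rack: Fixed drip rack, 250 x 218 mm, 90 mm high: two gutters side by side, centrelines at y = +51 and -51 mm, each 94 mm wide inside, between 8 mm walls standing 30 mm above the sloping floor. Origin on the table under its middle; x uphill, y across, z up. A 10 mm end board (x = 104 to 114 mm, top at 88 mm) closes both at the top. Floor: see slope, crest.
- thick_roller: The thicker wooden roller: body 46 mm diameter, 70 mm long, with a 12 mm knob at each end (86 mm overall), about 90 g, loose. It lies across its gutter (either one) against the lip at the low end. Origin at its centre, y along its axis (x and z turn as it rolls).
- thin_roller: The thinner wooden roller: body 30 mm diameter, 70 mm long, 12 mm end knobs (86 mm overall), about 40 g, loose, across the low end of the other gutter. Origin at its centre, y along its axis.
- seat_a (a point): Where the thicker roller's centre comes to rest when parked in the gutter at rack y = +51 mm: in the dip, touching floor and end board (rack x = 81 mm, 69 mm above the table).
- seat_b (a point): The same for the gutter at rack y = -51 mm.
- slope (a point): Low end of the sloping floor: on its surface at rack x = -115 mm, y = 0, 22 mm above the table; x uphill along the floor, z square to it. The floor climbs at 9 degrees. Below this end is only a lip 8 mm high, 8 mm thick (rack x = -123 to -115 mm); above the lip it is open, so fingers can come in behind a roller.
- crest (a point): Top of the climb, on the floor at rack x = +62 mm, y = 0, 50 mm above the table; axes as the rack. From here the floor dips at 15 degrees to the end board, where it is 39 mm above the table. A roller whose centre passes the crest rolls on into the dip by itself; short of it, it rolls back down.
- glaze_jar: Closed white jar, 48 mm diameter, 62 mm tall, standing beside the rack; bystander, origin under its middle.
- jar_lid: Blue disc lid, 64 mm diameter, 12 mm thick, lying beside the rack; bystander, origin under its middle.
- brush: Brush about 170 mm long lying just off the rack's low end, under 30 mm high; bystander, origin near its middle.
- wood_knife: Flat wooden modelling knife about 190 mm long, lying to the robot's left; bystander.
- mug: Blue mug, 80 mm diameter, 90 mm tall, to the robot's right; bystander, origin under its middle.
- slip_bottle: White bottle, 50 mm diameter, 120 mm tall, to the robot's left; bystander, origin under its middle.
- clay_stamp: Terracotta stamp, 40 x 40 x 30 mm, to the robot's right; bystander, origin under its middle.

How it is judged:
By the outcome, as a careful person would: the job done as asked, in the order asked, and still so for the second after the job is handed in, with the robot touching nothing.
It also fails if it takes over 35 s, if anything falls off the work surface, if the arm or the gripper's body presses on something with over 40 N, if the wrist force passes 120 N, or if a joint passes its speed limit or range.

## Working session

There is one attempt and no reset: what is moved stays moved. The work goes in short steps, Python scripts to look and compute and a tool call to move; the robot and the scene stay as the last step left them, time stands still between calls to the robot, and variables do not carry over. Pictures are saved under pics/ and viewed, at most 10 in all, crops included, and the job is handed in when it is done.

Besides the shell and the picture viewer there is one more tool, called after "Request:" as name([rows], argument=value, ...), one row to a line, values as JSON. move_arm: Moves the arm, as the interface text tells. Its arguments: {"type":"object","properties":{"increments":{"type":"array","items":{"type":"object","properties":{"twist":{"type":"array","items":{"type":"number"}},"xyz":{"type":"array","items":{"type":"number"}},"jaw":{"type":"number"}}}},"newtons":{"type":"number"}},"required":["increments"]}

```bash
mkdir -p pics
python3 - <<'E'
from bench import robot
import cv2,pickle
s=robot.read_state();print(s)
for n in("scene","top"):
    d=robot.snapshot(n);pickle.dump(d,open(n+".pkl","wb"));cv2.imwrite(f"pics/{n}0.png",d["color"][:,:,::-1])
    print(n,{k:v for k,v in d.items() if k!="color"})
E
```

```text
{'time': 0.0, 'joint_pos': array([ 6.90818373e+01,  2.17384988e+01,  9.93946428e+01, -6.50283407e-05,
        5.89253481e+01, -1.90754839e+00]), 'joint_velocities': array([ 0.04518114, -0.0426971 , -0.07638011,  0.02895401,  0.03664784,
        0.0119954 ]), 'joint_torque': array([ 2.55976513e-03, -7.63730693e+01, -4.34357035e+01,  6.50721020e-02,
        4.24089411e-02, -1.08623449e-04]), 'tcp_pos': array([227.888516  , 661.47298989, 213.29678832]), 'tool_rot': array([[-9.45458432e-01,  3.25742570e-01, -3.63566171e-04],
       [ 3.25742771e-01,  9.45457951e-01, -9.53903502e-04],
       [ 3.30095490e-05, -1.02030516e-03, -9.99999479e-01]]), 'wrist_force': array([-0.51766969,  0.42202662, -0.53672894]), 'wrist_torque': array([ 0.0026817 , -0.03298573, -0.05500409]), 'grasp_force': 0.0, 'width': 91.51407808508723}
scene {'fx': 400.221237219838, 'fy': 400.221237219838, 'cx': 324.4898909443366, 'cy': 197.3215395786689, 'position': array([1024.83541321, -702.06387837,  841.15620184]), 'attitude': array([[ 0.85390221, -0.34040432,  0.39366979],
       [ 0.52013699,  0.58373037, -0.62347122],
       [-0.01756472,  0.73714568,  0.67550553]])}
top {'fx': 440.6685275853904, 'fy': 440.6685275853904, 'cx': 318.658310804812, 'cy': 190.7901966565428, 'position': array([ 428.83365029,   20.14872085, 1245.87366681]), 'attitude': array([[-0.02154746,  0.99117267, -0.13081457],
       [-0.99942857, -0.01794658,  0.0286435 ],
       [ 0.02604298,  0.13135701,  0.99099299]])}
```

View pics/top0.png

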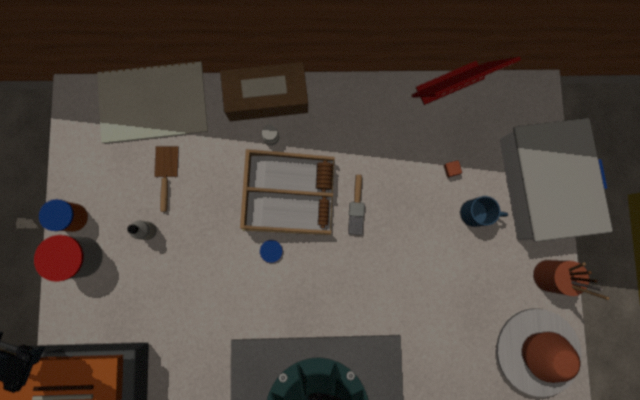

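View pics/scene0.png

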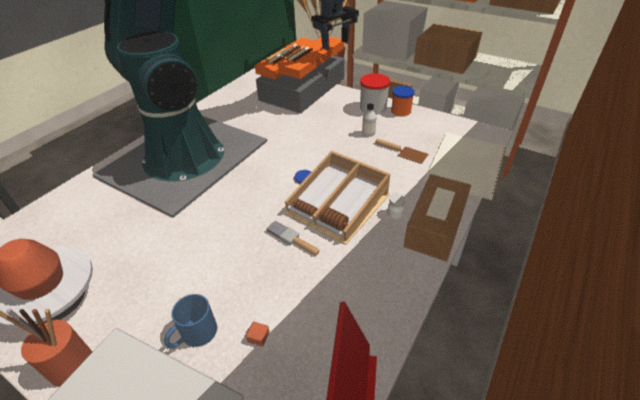

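The top view shows the rack at about (245–334, 150–233). Its low end is on the right (world −y), the thick roller is in the upper gutter at (324, 177) and the thin one is at (323, 212). I'll enlarge both views to get the rack pose.

Run:
```python
import cv2,pickle,numpy as np
a=pickle.load(open("top.pkl","rb"))["color"][140:245,235:375,::-1]
b=pickle.load(open("scene.pkl","rb"))["color"][145:265,262:402,::-1]
f=lambda i:cv2.resize(np.clip(i*1.5,0,255).astype(np.uint8),None,fx=5,fy=5,interpolation=cv2.INTER_CUBIC)
cv2.imwrite("pics/ca.png",f(a));cv2.imwrite("pics/cb.png",f(b))
```

```text
(no output)
```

View pics/ca.png

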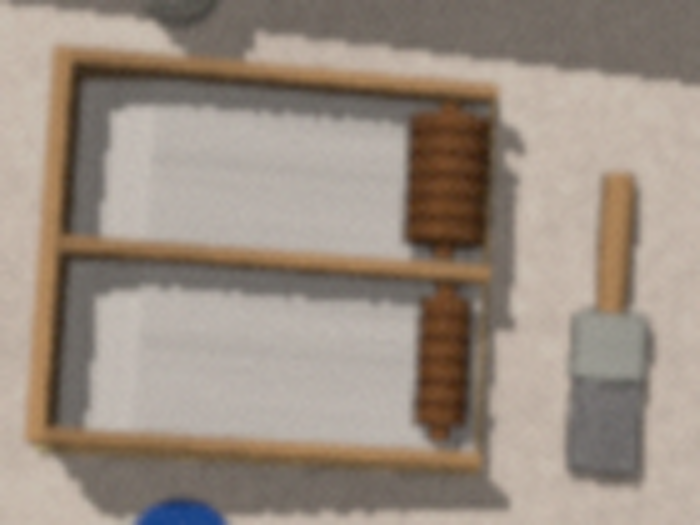

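View pics/cb.png

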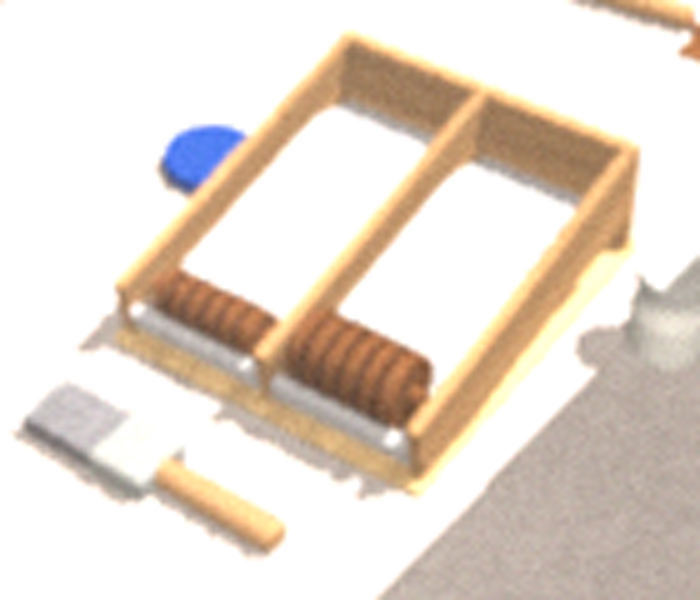

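Top crop: the outer corners of the end board are at about (58,48) and (30,440), and the low wall ends at (497,88) and (480,468). The thick roller is at (448,178). The scene crop shows the same corners at (350,37), (637,150), (120,290) and (413,440), and the brush lies off the low end.

```bash
cat > h.py <<'E'
import numpy as np,pickle
def cast(d,u,v,z):
    r=d["attitude"]@np.array([(u-d["cx"])/d["fx"],-(v-d["cy"])/d["fy"],-1.])
    p=d["position"]; return p+r*(z-p[2])/r[2]
T=pickle.load(open("top.pkl","rb"));S=pickle.load(open("scene.pkl","rb"))
ct=lambda u,v,z:cast(T,u/5+234.6,v/5+139.6,z)
cs=lambda u,v,z:cast(S,u/5+261.6,v/5+144.6,z)
E
python3 - <<'E'
from h import *
zl=51
M=np.array([[114,-106],[114,106],[-119,-106],[-119,106],[-119,0]])
P=[ct(58,48,88),ct(30,440,88),ct(497,88,zl),ct(480,468,zl),ct(490,270,zl)]
Q=[cs(637,150,88),cs(350,37,88),cs(413,440,zl),cs(120,290,zl),cs(265,362,zl)]
for n,X in(("top",P),("scene",Q),("avg",(np.array(P)+Q)/2)):
    X=np.array(X)[:,:2];a,b=M-M.mean(0),X-X.mean(0)
    U,s,V=np.linalg.svd(a.T@b);R=(U@V).T;c=X.mean(0)-R@M.mean(0)
    print(n,c.round(1),np.degrees(np.arctan2(R[1,0],R[0,0])).round(2),(X-(M@R.T+c)).round(1).tolist())
print("roller top",ct(448,178,46).round(1),"brush handle",ct(618,178,10),ct(605,475,10))
print("jar?",cs(660,340,30),"board far/low pts")
print((R@[[-92],[-51]]).ravel()+c,(R@[[81],[-51]]).ravel()+c)
E
```

```text
top [584.6  68.8] 85.95 [[-1.0, 3.0], [1.6, 2.6], [-2.4, -1.4], [-0.1, -1.7], [1.9, -2.4]]
scene [589.2  64. ] 86.13 [[-3.6, 3.5], [3.4, 1.6], [-4.9, -3.2], [3.6, -1.1], [1.5, -0.9]]
avg [586.9  66.4] 86.04 [[-2.3, 3.3], [2.5, 2.1], [-3.6, -2.3], [1.8, -1.4], [1.7, -1.7]]
roller top [630.4 -30.8  46. ] brush handle [ 634.744543   -129.25786897   10.        ] [ 466.41939227 -116.33626125   10.        ]
jar? [757.13195619  91.10019478  30.        ] board far/low pts
[631.41728489 -28.92722479] [643.35654904 143.66030075]
```

Request:
move_arm([
  {"twist":[0,0,0.119],"xyz":[0,0,0],"jaw":0.035},
  {"twist":[0,0,0.119],"xyz":[0,0,0],"jaw":0.035},
  {"twist":[0,0,0.119],"xyz":[0,0,0],"jaw":0.035},
  {"twist":[0,0,0.119],"xyz":[0,0,0],"jaw":0.035},
  {"twist":[0,0,0.119],"xyz":[0,0,0],"jaw":0.035},
  {"twist":[0,0,0.119],"xyz":[0,0,0],"jaw":0.035},
  {"twist":[0,0,0.119],"xyz":[0,0,0],"jaw":0.035},
  {"twist":[0,0,0.119],"xyz":[0,0,0],"jaw":0.035},
  {"twist":[0,0,0.119],"xyz":[0,0,0],"jaw":0.035},
  {"twist":[0,0,0.119],"xyz":[0,0,0],"jaw":0.035},
  {"twist":[0,0,0.119],"xyz":[0,0,0],"jaw":0.035},
  {"twist":[0,0,0],"xyz":[0,0,0],"jaw":0.035},
])

```text
time: 1.1
tcp_pos: [227.9, 661.6, 213.6]
tool_rot: [[0.076, 0.997, -0.0], [0.997, -0.076, -0.001], [-0.001, -0.0, -1.0]]
wrist_force: [-0.4, -0.5, 0.5]
width: 34.7
grasp_force: 0.0
```

Request:
move_arm([
  {"xyz":[-0.03,0.0188,0]},
  {"xyz":[-0.03,0.0188,0]},
  {"xyz":[-0.03,0.0188,0]},
  {"xyz":[-0.03,0.0188,0]},
  {"xyz":[-0.03,0.0188,0]},
  {"xyz":[-0.03,0.0188,0]},
  {"xyz":[-0.03,0.0188,0]},
  {"xyz":[-0.03,0.0188,0]},
  {"xyz":[-0.03,0.0188,0]},
  {"xyz":[-0.03,0.0188,0]},
  {"xyz":[-0.03,0.0188,0]},
  {"xyz":[-0.03,0.0188,0]},
])

```text
$.increments[0]: bad value
```

Request:
move_arm([
  {"xyz":[-0.03,0.0188,0]},
  {"xyz":[-0.03,0.0188,0]},
  {"xyz":[-0.03,0.0188,0]},
  {"xyz":[-0.03,0.0188,0]},
  {"xyz":[-0.03,0.0188,0]},
  {"xyz":[-0.03,0.0188,0]},
  {"xyz":[-0.03,0.0188,0]},
  {"xyz":[-0.03,0.0188,0]},
  {"xyz":[-0.03,0.0188,0]},
  {"xyz":[-0.03,0.0188,0]},
  {"xyz":[-0.03,0.0188,0]},
  {"xyz":[-0.03,0.0188,0]},
])

```text
$.increments[0]: bad value
```

Run:
```python
from bench import robot
s=robot.read_state()
for k in("time","tcp_pos","tool_rot","width","joint_pos","wrist_force"):print(k,s[k].round(2) if k!="time" and k!="width" else s[k])
```

```text
time 1.1
tcp_pos [227.94 661.61 213.59]
tool_rot [[ 0.08  1.   -0.  ]
 [ 1.   -0.08 -0.  ]
 [-0.   -0.   -1.  ]]
width 34.662116305384714
joint_pos [69.08 21.72 99.38 -0.   58.93 73.42]
wrist_force [-0.36 -0.52  0.51]
```

All the fields are required in each row.

Request:
move_arm([
  {"twist":[0,0,0],"xyz":[-0.03,0.0188,0],"jaw":0.035},
  {"twist":[0,0,0],"xyz":[-0.03,0.0188,0],"jaw":0.035},
  {"twist":[0,0,0],"xyz":[-0.03,0.0188,0],"jaw":0.035},
  {"twist":[0,0,0],"xyz":[-0.03,0.0188,0],"jaw":0.035},
  {"twist":[0,0,0],"xyz":[-0.03,0.0188,0],"jaw":0.035},
  {"twist":[0,0,0],"xyz":[-0.03,0.0188,0],"jaw":0.035},
  {"twist":[0,0,0],"xyz":[-0.03,0.0188,0],"jaw":0.035},
  {"twist":[0,0,0],"xyz":[-0.03,0.0188,0],"jaw":0.035},
  {"twist":[0,0,0],"xyz":[-0.03,0.0188,0],"jaw":0.035},
  {"twist":[0,0,0],"xyz":[-0.03,0.0188,0],"jaw":0.035},
  {"twist":[0,0,0],"xyz":[-0.03,0.0188,0],"jaw":0.035},
  {"twist":[0,0,0],"xyz":[-0.03,0.0188,0],"jaw":0.035},
])

```text
time: 2.1
tcp_pos: [428.3, 285.3, 214.0]
tool_rot: [[0.065, 0.998, 0.0], [0.998, -0.065, 0.0], [0.0, 0.0, -1.0]]
wrist_force: [1.1, 0.0, -0.7]
width: 34.8
grasp_force: 0.0
```

Request:
move_arm([
  {"twist":[0,0,0],"xyz":[-0.03,0.0188,0],"jaw":0.035},
  {"twist":[0,0,0],"xyz":[-0.03,0.0188,0],"jaw":0.035},
  {"twist":[0,0,0],"xyz":[-0.03,0.0188,0],"jaw":0.035},
  {"twist":[0,0,0],"xyz":[-0.03,0.0188,0],"jaw":0.035},
  {"twist":[0,0,0],"xyz":[-0.03,0.0188,0],"jaw":0.035},
  {"twist":[0,0,0],"xyz":[-0.03,0.0188,0],"jaw":0.035},
  {"twist":[0,0,0],"xyz":[-0.03,0.0188,0],"jaw":0.035},
  {"twist":[0,0,0],"xyz":[-0.03,0.0188,0],"jaw":0.035},
  {"twist":[0,0,0],"xyz":[-0.03,0.0188,0],"jaw":0.035},
  {"twist":[0,0,0],"xyz":[-0.03,0.0188,0],"jaw":0.035},
  {"twist":[0,0,0],"xyz":[-0.03,0.0188,0],"jaw":0.035},
  {"twist":[0,0,0],"xyz":[-0.03,0.0188,0],"jaw":0.035},
])

```text
time: 3.1
tcp_pos: [628.2, -89.8, 213.8]
tool_rot: [[0.065, 0.998, -0.0], [0.998, -0.065, 0.0], [0.0, -0.0, -1.0]]
wrist_force: [-0.3, -0.5, -1.5]
width: 35.0
grasp_force: 0.0
```

Request:
move_arm([
  {"twist":[0,0,0],"xyz":[0,0,0],"jaw":0.035},
  {"twist":[0,0,0],"xyz":[0,0,0],"jaw":0.035},
])

```text
time: 3.27
tcp_pos: [628.0, -89.3, 213.5]
tool_rot: [[0.068, 0.998, -0.001], [0.998, -0.068, 0.0], [0.0, -0.001, -1.0]]
wrist_force: [-0.0, 0.9, -0.1]
width: 35.1
grasp_force: 0.0
```

Request:
move_arm([
  {"twist":[0,0,0],"xyz":[0,0,0.03],"jaw":0.035},
  {"twist":[0,0,0],"xyz":[0,0,0.03],"jaw":0.035},
  {"twist":[0,0,0],"xyz":[0,0,0.03],"jaw":0.035},
  {"twist":[0,0,0],"xyz":[0,0,0.03],"jaw":0.035},
  {"twist":[0,0,0],"xyz":[0,0,0.025],"jaw":0.035},
  {"twist":[0,0,0],"xyz":[0,0,0.015],"jaw":0.035},
  {"twist":[0,0,0],"xyz":[0,0,0.01],"jaw":0.035},
  {"twist":[0,0,0],"xyz":[0,0,0.006],"jaw":0.035},
  {"twist":[0,0,0],"xyz":[0,0,0],"jaw":0.035},
])

```text
time: 4.02
tcp_pos: [627.6, -87.6, 37.6]
tool_rot: [[0.069, 0.998, -0.001], [0.998, -0.069, 0.0], [0.0, -0.001, -1.0]]
wrist_force: [0.1, -0.0, -0.0]
width: 35.1
grasp_force: 0.0
```

Run:
```python
from bench import robot
import cv2,numpy as np
a=robot.snapshot("top")["color"][140:245,235:375,::-1];b=robot.snapshot("scene")["color"][135:265,262:402,::-1]
f=lambda i:cv2.resize(np.clip(i*1.3,0,255).astype(np.uint8),(400,350),interpolation=cv2.INTER_CUBIC)
cv2.imwrite("pics/d.png",np.hstack([f(a),f(b)]));print(robot.read_state()["tcp_pos"])
```

```text
[628.4314097  -87.94627114  39.00022824]
```

View pics/d.png

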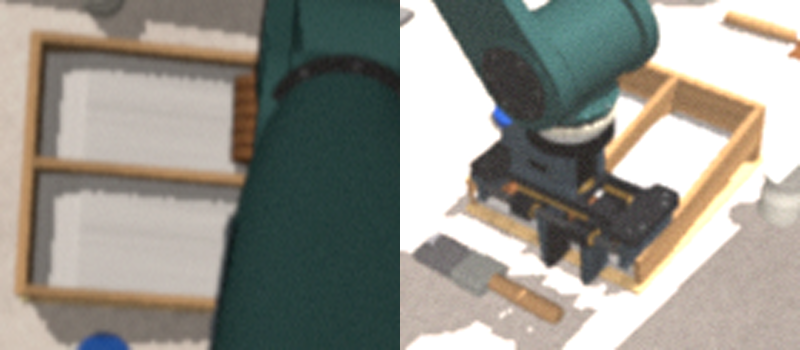

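The fingers stand just outside the low end, behind the thick roller (visible at 243,120 in the left half), clear of the walls and the brush. Now I push slowly up the slope.

Request:
move_arm([
  {"twist":[0,0,0],"xyz":[0.005,0,0],"jaw":0.035},
  {"twist":[0,0,0],"xyz":[0.005,0,0],"jaw":0.035},
  {"twist":[0,0,0],"xyz":[0.005,0,0],"jaw":0.035},
  {"twist":[0,0,0],"xyz":[0.005,0,0],"jaw":0.035},
  {"twist":[0,0,0],"xyz":[0.005,0,0],"jaw":0.035},
  {"twist":[0,0,0],"xyz":[0.005,0,-0.0008],"jaw":0.035},
  {"twist":[0,0,0],"xyz":[0.005,0,-0.0008],"jaw":0.035},
  {"twist":[0,0,0],"xyz":[0.005,0,-0.0008],"jaw":0.035},
  {"twist":[0,0,0],"xyz":[0.005,0,-0.0008],"jaw":0.035},
  {"twist":[0,0,0],"xyz":[0.005,0,-0.0008],"jaw":0.035},
  {"twist":[0,0,0],"xyz":[0.005,0,-0.0008],"jaw":0.035},
  {"twist":[0,0,0],"xyz":[0.005,0,-0.0008],"jaw":0.035},
])

```text
time: 5.12
tcp_pos: [632.0, -27.6, 43.6]
tool_rot: [[0.07, 0.998, -0.0], [0.998, -0.07, -0.0], [-0.0, -0.0, -1.0]]
wrist_force: [-0.4, -1.8, 2.6]
width: 35.2
grasp_force: 0.9
```

Request:
move_arm([
  {"twist":[0,0,0],"xyz":[0.005,0,-0.0008],"jaw":0.035},
  {"twist":[0,0,0],"xyz":[0.005,0,-0.0008],"jaw":0.035},
  {"twist":[0,0,0],"xyz":[0.005,0,-0.0008],"jaw":0.035},
  {"twist":[0,0,0],"xyz":[0.005,0,-0.0008],"jaw":0.035},
  {"twist":[0,0,0],"xyz":[0.005,0,-0.0008],"jaw":0.035},
  {"twist":[0,0,0],"xyz":[0.005,0,-0.0008],"jaw":0.035},
  {"twist":[0,0,0],"xyz":[0.005,0,-0.0008],"jaw":0.035},
  {"twist":[0,0,0],"xyz":[0.005,0,-0.0008],"jaw":0.035},
  {"twist":[0,0,0],"xyz":[0.005,0,-0.0008],"jaw":0.035},
  {"twist":[0,0,0],"xyz":[0.005,0,-0.0008],"jaw":0.035},
  {"twist":[0,0,0],"xyz":[0.005,0,-0.0008],"jaw":0.035},
  {"twist":[0,0,0],"xyz":[0.005,0,-0.0008],"jaw":0.035},
])

```text
time: 6.12
tcp_pos: [636.2, 32.2, 53.2]
tool_rot: [[0.07, 0.998, -0.0], [0.998, -0.07, -0.0], [-0.0, -0.0, -1.0]]
wrist_force: [0.0, -1.9, 1.9]
width: 34.7
grasp_force: 0.9
```

Run:
```python
from bench import robot
import cv2,numpy as np
a=robot.snapshot("top")["color"][140:245,235:375,::-1];b=robot.snapshot("scene")["color"][135:265,262:402,::-1]
f=lambda i:cv2.resize(np.clip(i*1.3,0,255).astype(np.uint8),(400,350),interpolation=cv2.INTER_CUBIC)
cv2.imwrite("pics/e.png",np.hstack([f(a),f(b)]));s=robot.read_state();print(s["tcp_pos"],s["wrist_force"])
```

```text
[636.24693282  32.53986673  53.21951861] [-0.02405268 -0.20604474 -0.52086915]
```

View pics/e.png

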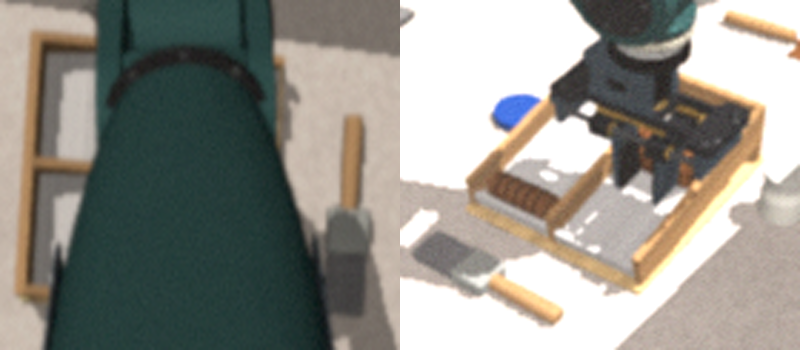

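The roller (670,145 in the right half) is ahead of the fingers, and the thin one has not moved. I'll continue over the crest.

Request:
move_arm([
  {"twist":[0,0,0],"xyz":[0.005,0,-0.0007],"jaw":0.035},
  {"twist":[0,0,0],"xyz":[0.005,0,-0.0007],"jaw":0.035},
  {"twist":[0,0,0],"xyz":[0.005,0,-0.0007],"jaw":0.035},
  {"twist":[0,0,0],"xyz":[0.005,0,-0.0007],"jaw":0.035},
  {"twist":[0,0,0],"xyz":[0.005,0,-0.0007],"jaw":0.035},
  {"twist":[0,0,0],"xyz":[0.005,0,-0.0007],"jaw":0.035},
  {"twist":[0,0,0],"xyz":[0.005,0,-0.0007],"jaw":0.035},
  {"twist":[0,0,0],"xyz":[0.005,0,-0.0007],"jaw":0.035},
  {"twist":[0,0,0],"xyz":[0.005,0,-0.0007],"jaw":0.035},
  {"twist":[0,0,0],"xyz":[0.004,0,-0.0005],"jaw":0.035},
  {"twist":[0,0,0],"xyz":[0.004,0,-0.0005],"jaw":0.035},
  {"twist":[0,0,0],"xyz":[0.003,0,-0.0005],"jaw":0.035},
])

```text
time: 7.22
tcp_pos: [640.1, 88.1, 61.0]
tool_rot: [[0.07, 0.998, -0.0], [0.998, -0.07, 0.0], [0.0, -0.0, -1.0]]
wrist_force: [0.9, -2.1, 1.6]
width: 34.9
grasp_force: 0.8
```

Request:
move_arm([
  {"twist":[0,0,0],"xyz":[0.003,0,0],"jaw":0.035},
  {"twist":[0,0,0],"xyz":[0.003,0,0],"jaw":0.035},
  {"twist":[0,0,0],"xyz":[0.002,0,0],"jaw":0.035},
  {"twist":[0,0,0],"xyz":[0,0,0],"jaw":0.035},
  {"twist":[0,0,0],"xyz":[0,0,0],"jaw":0.035},
  {"twist":[0,0,0],"xyz":[0,0,0],"jaw":0.035},
])

```text
time: 7.72
tcp_pos: [640.6, 95.5, 60.9]
tool_rot: [[0.07, 0.998, -0.0], [0.998, -0.07, 0.0], [0.0, -0.0, -1.0]]
wrist_force: [0.3, 0.0, -0.7]
width: 35.1
grasp_force: 0.0
```

Run:
```python
from bench import robot
import cv2,numpy as np
b=robot.snapshot("scene")["color"][125:265,262:412,::-1]
cv2.imwrite("pics/f.png",cv2.resize(np.clip(b*1.3,0,255).astype(np.uint8),(600,560),interpolation=cv2.INTER_CUBIC));s=robot.read_state();print(s["tcp_pos"],s["wrist_force"])
```

```text
[640.61076426  95.47434889  60.88790432] [-0.25931334 -0.54654358  0.21744172]
```

View pics/f.png

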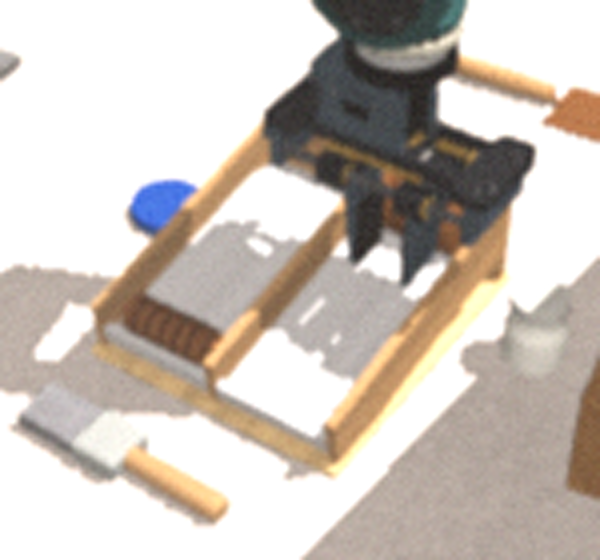

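The roller has left the fingers and contact force has dropped to zero, so it appears to be in the dip. I'll withdraw back, up and aside, then check.

Request:
move_arm([
  {"twist":[0,0,0],"xyz":[-0.005,0,0],"jaw":0.035},
  {"twist":[0,0,0],"xyz":[-0.01,0,-0.005],"jaw":0.035},
  {"twist":[0,0,0],"xyz":[-0.005,0,-0.02],"jaw":0.035},
  {"twist":[0,0,0],"xyz":[0,0,-0.03],"jaw":0.035},
  {"twist":[0,0,0],"xyz":[0,0,-0.03],"jaw":0.035},
  {"twist":[0,0,0],"xyz":[0,0,-0.03],"jaw":0.035},
  {"twist":[0,0,0],"xyz":[0,0,-0.03],"jaw":0.035},
  {"twist":[0,0,0],"xyz":[-0.035,0,-0.01],"jaw":0.035},
  {"twist":[0,0,0],"xyz":[-0.035,0,0],"jaw":0.035},
  {"twist":[0,0,0],"xyz":[-0.035,0,0],"jaw":0.035},
  {"twist":[0,0,0],"xyz":[-0.035,0,0],"jaw":0.035},
  {"twist":[0,0,0],"xyz":[-0.035,0,0],"jaw":0.035},
])

```text
time: 8.77
tcp_pos: [626.3, -101.3, 216.6]
tool_rot: [[0.07, 0.998, 0.0], [0.998, -0.07, -0.0], [-0.0, 0.0, -1.0]]
wrist_force: [0.9, -0.1, -0.6]
width: 35.2
grasp_force: 0.0
```

Request:
move_arm([
  {"twist":[0,0,0],"xyz":[-0.035,0,0],"jaw":0.035},
  {"twist":[0,0,0],"xyz":[-0.035,0,0],"jaw":0.035},
  {"twist":[0,0,0],"xyz":[-0.035,0,0],"jaw":0.035},
  {"twist":[0,0,0],"xyz":[-0.03,0,0],"jaw":0.035},
  {"twist":[0,0,0],"xyz":[-0.02,0,0],"jaw":0.035},
  {"twist":[0,0,0],"xyz":[0,0,0],"jaw":0.035},
  {"twist":[0,0,0],"xyz":[0,0,0],"jaw":0.035},
])

```text
time: 9.35
tcp_pos: [615.5, -255.0, 216.1]
tool_rot: [[0.072, 0.997, -0.0], [0.997, -0.072, 0.0], [0.0, -0.0, -1.0]]
wrist_force: [-0.4, 0.2, 0.3]
width: 35.1
grasp_force: 0.0
```

Run:
```python
from bench import robot
import cv2,numpy as np
a=robot.snapshot("top")["color"][130:250,235:375,::-1];b=robot.snapshot("scene")["color"][135:265,262:402,::-1]
f=lambda i:cv2.resize(np.clip(i*1.3,0,255).astype(np.uint8),(400,350),interpolation=cv2.INTER_CUBIC)
cv2.imwrite("pics/g.png",np.hstack([f(a),f(b)]));s=robot.read_state();print(s["tcp_pos"],s["wrist_force"])
```

```text
[ 615.82271091 -253.38290709  216.03661826] [ 0.49101077 -0.84172734  0.39495592]
```

View pics/g.png

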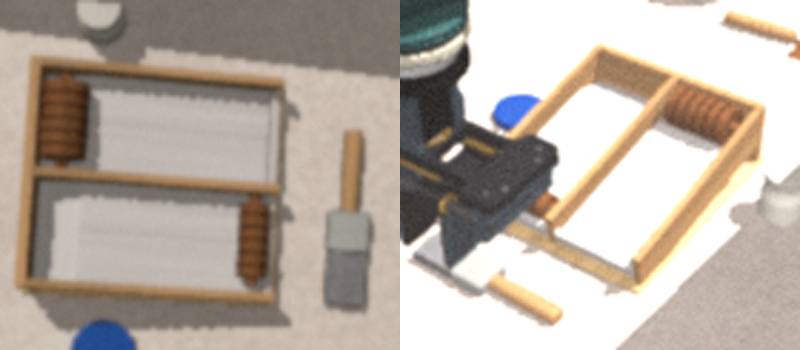

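The thick roller sits in the dip against the end board (63,120). The thin one is still at the bottom (252,240), and the lid, jar and brush have not moved.

```bash
python3 -c "
from bench import robot
print(robot.sign_off())"
```

```text
the job is handed in; nothing more can be done
None
```

The thicker roller is parked in the dip against the end board, the thinner roller is still at the bottom of its gutter, the lid, jar and brush beside the rack look undisturbed in the final pictures, and the job is handed in after about 9.5 s of robot time.

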